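# Index the tube carousel to its third stop and hold it

## Robot

A 6-joint arm with a two-finger parallel gripper is mounted at the origin on a cart in front of the work surface, level with it; the furniture and walls round the work are solid. World frame = base frame: x ahead of the robot, y to its left, z up, the work surface at z = 0. Lengths are in m, angles in degrees, forces in N, time in s.
With the tool pointing down it reaches from about 0.3 to 0.75 m from the base axis. Payload 8.5 kg.
Tool frame: the origin (TCP) lies on the centre line of the jaws, within the pads' length; the fingertips stand 14 mm ahead of it and the grasp point (between the pads) lies 5 mm behind it; z points along the fingers, x is the direction in which the jaws open and shut, and the axes are right-handed (so a half turn about z gives the same grasp; the last joint's range is limited). The gripper opens to 85 mm and grips with 20 to 120 N. Pads are 22 mm wide; open, the fingers measure 114 mm over their backs; the gripper's body (76 mm by 85 mm) begins 54 mm behind the grasp point. The pads swing forward as they close: fully open they stand 13 mm farther back than shut.
Start: joints at [-82.466, 21.807, 74.336, -0, 83.858, -12.336], TCP at [0.187, -0.517, 0.245] pointing down, gripper open.
Joint ranges: [-178.18, 178.18], [-50.72, 133.34], [12.68, 142.11], [-81.47, 261.47], [9.98, 163.14], [-165.26, 165.26]. Speed limits (degrees/s): [136.94, 136.94, 180, 180, 180, 180].

## Interface

Orientations are given as a 3x3 rotation matrix whose columns are the frame's x, y, z axes.
In Python, from rig import * gives the robot as it stands.
- The arm moves only by the shell command python3 -m crank 'ROWS' [FORCE]. ROWS is JSON, one flat list of numbers, 7 for each row, row after row: the turn, a rotation vector about the world's x, y, z in rad, then the shift along the world's x, y, z in m, then the opening in per cent of the stroke, from 0 (shut) to 100 (fully open). A call has 1 to 20 rows; each row shifts and turns the commanded pose from where the row before left it; what a row does not reach is not made up. A row lasts 1/10 s, in which the tool goes at most 50 mm and 8.59 degrees, less where a joint would pass 70% of its speed; a pose out of reach is approached as far as the arm can. A call is refused whole if a number of a shift passes 0.05 or a number of a turn 0.15, either way. A call with a gripper value outside its range is refused whole. The fingers move at their own pace and stop on an object; FORCE is the grip in N (left out, the last holds). Time passes only in rows, so rows that do not move let the fingers close. It gives the time, the measured TCP pose, the force and the opening at its end, in the units of the state.
- observe(): the state, without advancing time (a new reading comes with each control period).
- get_image(name): name is "side" or "top" or "wrist"; returns a dict with "frame" (420x560x3 uint8, red, green, blue), "fov_y" (degrees; the focal length in pixels is half the picture's height over the tangent of half this angle, whatever the lens; pixels are square), "cx", "cy" (the principal point, pixels), "k1" (the pictures are not rectified: a ray, as slopes to the right and down, at radius r is drawn at 1 + k1 r^2 times it, then the intrinsics apply), "world_to_cam" (4x4, takes a point from world to camera coordinates). Camera axes: x right, y up, looking along -z (the intrinsics and any distortion apply to the point x, -y, -z); pixel columns grow to the right and rows downward; lengths in m; the calibration is good to about 2 mm. A picture is of the moment at which its call begins. There is no depth.
- close_job(): hands the job in, once; it reports no verdict.
The state is a dict: "time_s": time; "q": joint angles; "qvel": joint speeds; "joint_efforts": joint torques, N m; "position": TCP position; "tool_rot": TCP orientation; "ft_force": force on the tool from outside, world axes, zero at the start; "wrist_torque": the same for the moment, N m; "grip_width": finger opening in m.
Only numpy, scipy, OpenCV 4.12 (cv2) and the standard library are available. Lean on these libraries where they do the work, as an engineer would, in place of code of your own. Each camera call takes 0.05 s, during which the arm holds its last target. There are 200 camera calls.

## Task

Turn the black selector knob on the tube carousel's console until its white pointer line is at the green stud, and let go of it. Then grip the orange indexing knob and turn it clockwise from its home position, click by click, to the third stop (the red-capped tube comes to the white pointer), without running on to the fourth. The knob springs home if released, so finish while still gripping it at the third stop; leave everything else on the bench alone and keep clear of the glass screen on the left.

Things in the scene. Friction and masses are not known exactly. Their poses are not given: they have to be found in the camera images.
- console: Fixed white console, 96 (x) x 180 (y) x 80 mm high. Origin: centre of its underside, on the bench; -x is its front (robot's side), z up. Left of it, centred 165 mm along +y, is a low carousel of radius 52 mm with tubes up to 125 mm above the bench. On its top, with vertical axes at x = 0: the black selector knob at y = +45 mm (left), the orange indexing knob at y = -45 mm (right).
- selector (a joint): Angle of the black selector knob, rad: 0 at the start (pointer end to the console's -x), positive clockwise seen from above, range -1.2 to 1.2. Detents every 30 degrees (0.524); it clicks into the nearest one when released. Takes about 0.04 N m.
- selector_grip: Black grip bar of the selector knob, 42 x 14 x 30 mm, on a disc of radius 22 mm; origin at the centre of its underside, on the knob's axis, 91 mm above the bench (console top at 80). Its long side is its own x, pointer end (white line) at -x, flat sides to +y and -y. Turns with the knob; lies along the console's x at the start.
- selector_tip (a point): Point on the selector's pointer direction, 37 mm from the knob's axis (over the ring of studs) and 83 mm above the bench; turns with the knob.
- stud_green: Green stud, 11 mm diameter, standing 2.5 mm proud of the console's top; origin on its axis at the height of the console's top. It sits at one of four places 37 mm from the selector's axis, at -60, -30, +30 or +60 degrees of selector angle; white studs of the same size are at the other three.
- index_grip: Orange grip bar of the indexing knob, same 42 x 14 x 30 mm bar on a disc of radius 22 mm; origin at the centre of its underside, on the knob's axis, 91 mm above the bench. Its long side is its own x, pointer end (white line) at -x, flat sides to +y and -y. Turns with the knob; lies along the console's x at home.
- index_shaft (a joint): Angle of the orange indexing knob, rad: 0 at home, positive clockwise from above, range 0 to 1.97. Clicks every 22.5 degrees: first stop 0.393, second 0.785, third 1.178, fourth 1.571. A return spring (0.05 to 0.07 N m) with a click ripple of 0.03 N m resists, at most 0.11 N m; clicks do not hold it, it springs home when let go. The carousel turns twice as far, same way.
- specimen_pot: Bystander: loose white pot with a yellow lid, 51 mm diameter, 62 mm high; origin at the centre of its underside.
- marker_pen: Bystander: loose black marker pen lying on the bench, 136 mm long, 12 mm thick; origin at the centre of its underside.
- glass_screen: Fixed clear glass screen standing upright to the left of the console, hard to see: a pane along the world's x from 372 to 950 mm, 6 mm thick, from the bench to 1.45 m high. Origin: on the bench under the middle of the pane, so the pane's y is the origin's y. Keep the arm off it; pass round its near edge.

How it is judged:
By the outcome, as a careful person would: the job done as asked, in the order asked, and still so for the second after the job is handed in, while the arm keeps its last pose, push and grip.
It also fails if it takes over 54 s, if anything falls off the work surface, if the arm or the gripper's body presses on something with over 40 N, if the wrist force passes 120 N, or if a joint passes its speed limit or range.

## Working session

There is one attempt and no reset: what is moved stays moved. The work goes in short steps, Python scripts to look and compute and a shell command to move; the robot and the scene stay as the last step left them, time stands still between calls to the robot, and variables do not carry over. Pictures are saved under pics/ and viewed, about 8 in all and at most 12, crops included, and the job is handed in when it is done.

```bash
mkdir -p pics
cat > h.py <<'E'
from rig import *
import numpy as np, cv2, pickle
def snap(name,tag):
    im=get_image(name); pickle.dump(im,open(f'pics/{tag}.pkl','wb'))
    cv2.imwrite(f'pics/{tag}.png',im['frame'][:,:,::-1]); return im
def load(tag): return pickle.load(open(f'pics/{tag}.pkl','rb'))
def K(im):
    h=im['frame'].shape[0]; f=h/2/np.tan(np.radians(im['fov_y'])/2)
    return np.array([[f,0,im['cx']],[0,f,im['cy']],[0,0,1.]])
def proj(im,P):
    P=np.atleast_2d(P); W=np.array(im['world_to_cam'])
    c=P@W[:3,:3].T+W[:3,3]; c=c*[1,-1,-1]
    s=c[:,:2]/c[:,2:]; s=s*(1+im['k1']*(s**2).sum(1,keepdims=True)); k=K(im)
    return s*k[0,0]+k[:2,2]
def onplane(im,uv,z):
    uv=np.atleast_2d(np.float64(uv)); k=K(im); d=(uv-k[:2,2])/k[0,0]; s=d.copy()
    for _ in range(30): s=d/(1+im['k1']*(s**2).sum(1,keepdims=True))
    W=np.array(im['world_to_cam']); R=W[:3,:3]; C=-R.T@W[:3,3]
    r=np.c_[s[:,0],-s[:,1],-np.ones(len(s))]@R
    return C+r*((z-C[2])/r[:,2])[:,None]
E
python3 - <<'E'
from h import *
a=snap('top','t0');b=snap('side','s0')
for i in(a,b):
    W=np.array(i['world_to_cam']);print(-W[:3,:3].T@W[:3,3],i['fov_y'],i['k1'])
cv2.imwrite('pics/t0b.png',cv2.resize(a['frame'][:,:,::-1],(800,600)))
E
```

```text
[0.45232426 0.16774334 1.02013728] 46.416982913289 -0.17338229294371452
[ 0.48890958 -0.28474033  0.83752226] 48.579273260243376 -0.035722555801740996
```

View pics/t0b.png

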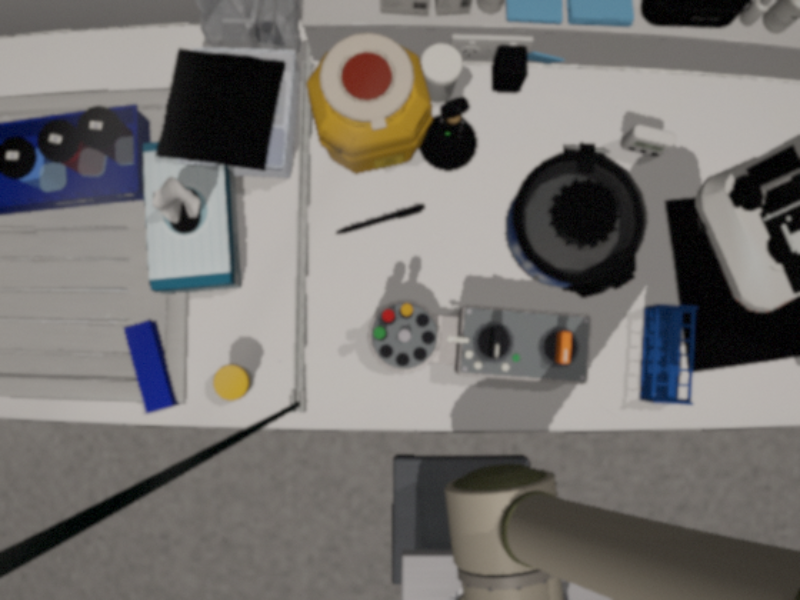

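View pics/s0.png

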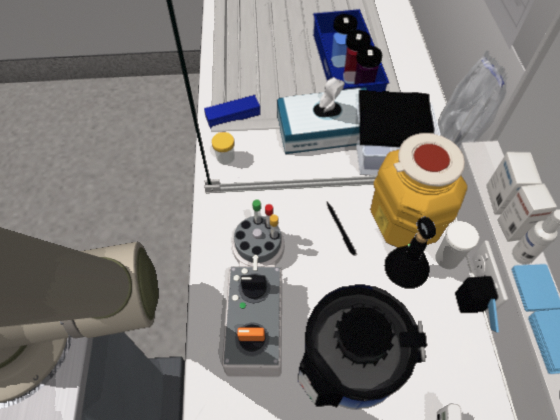

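The top view shows the console at about (525,343). The selector is at (493,342) with its pointer towards the robot, the orange knob is at (565,347), and the green stud is at (516,357), which looks like -60°. The glass is at column ~302. I'll enlarge this area to measure.

Run:
```python
from h import *
a=load('t0')['frame'][200:275,310:420,::-1]
cv2.imwrite('pics/t0c.png',cv2.resize(a,None,fx=7,fy=7,interpolation=cv2.INTER_CUBIC))
```

```text
(no output)
```

View pics/t0c.png

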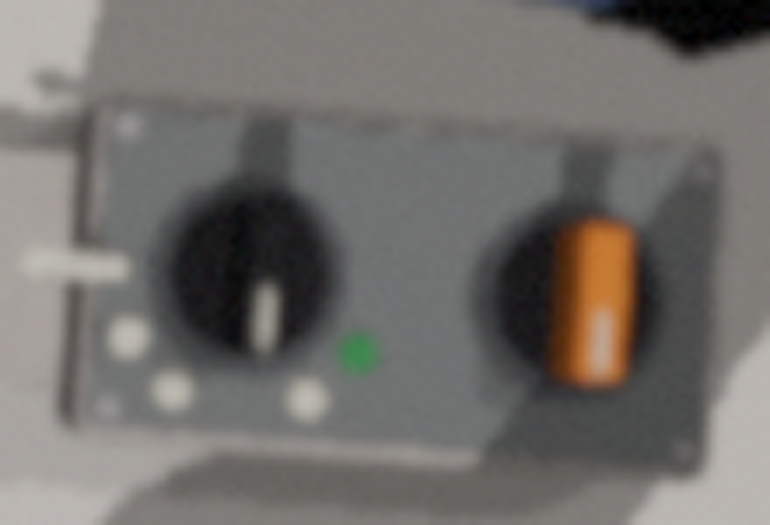

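The crop shows the studs at (128,338), (172,391), (306,400) and the green one at (358,353), which is the -60° place. The console corners are at (97,105), (720,148), (700,472) and (65,428).

```bash
cat > fit.py <<'E'
from h import *
from scipy.optimize import least_squares
im=load('t0')
px=lambda l:np.array(l,float)/7+[310,200]-0.43
a=np.radians([60,30,-30,-60]) # pointer dir (-cos, +sin) cw
st=np.c_[-.037*np.cos(a),.045+.037*np.sin(a),np.full(4,.0825)]
co=np.array([[.048,.09,.08],[.048,-.09,.08],[-.048,-.09,.08],[-.048,.09,.08]])
L=np.r_[st,co]; U=px([[128,338],[172,391],[306,400],[358,353],[97,105],[720,148],[700,472],[65,428]])
def T(p,L):
    c,s=np.cos(p[2]),np.sin(p[2]); return np.c_[p[0]+c*L[:,0]-s*L[:,1],p[1]+s*L[:,0]+c*L[:,1],L[:,2]]
if __name__=='__main__':
    r=least_squares(lambda p:(proj(im,T(p,L))-U).ravel(),[.45,0,0])
    print(r.x,np.degrees(r.x[2]));print((r.fun.reshape(-1,2)*7).round(1))
    print(T(r.x,np.array([[0,.045,.1],[0,-.045,.1],[0,.165,0]])))
    print('bar pts',onplane(im,px([[604,222],[593,386]]),.121), onplane(im,px([[266,285],[264,350]]),.121))
    print('glass',onplane(im,np.array([[302,400],[305,200]])*.7,0), 'pot',onplane(im,[[231*.7,382*.7]],.062))
    o=observe();print(o['position'],o['tool_rot'],o['grip_width'],o['time_s'])
E
python3 fit.py
```

```text
[ 0.45878166 -0.00269107 -0.06356754] -3.64215203059862
[[ -6.   -1. ]
 [ -4.1  -1.1]
 [ -4.   -0.9]
 [ -3.9   0.1]
 [ -6.6 -12.9]
 [ 11.9  -9.6]
 [ 11.9  11.7]
 [  1.7  13.3]]
[[ 0.46164028  0.04221804  0.1       ]
 [ 0.45592305 -0.04760019  0.1       ]
 [ 0.46926324  0.16197567  0.        ]]
bar pts [[ 0.47644056 -0.0491273   0.121     ]
 [ 0.43308434 -0.04604262  0.121     ]] [[0.45937145 0.04122869 0.121     ]
 [0.44231005 0.04171844 0.121     ]]
glass [[0.37512761 0.3071679  0.        ]
 [0.67010331 0.30837009 0.        ]] pot [[0.40270309 0.39772566 0.062     ]]
[ 0.18690305 -0.51701914  0.24479787] [[ 3.39906950e-01 -9.40459061e-01 -1.43396968e-04]
 [-9.40458301e-01 -3.39906863e-01  1.22833657e-03]
 [-1.20394187e-03 -2.82661268e-04 -9.99999235e-01]] 0.08534342267736708 0.1
```

The fit puts the selector axis at (0.462, 0.042), the index axis at (0.456, -0.048), console yaw at -3.6° and the green stud at -60°. Orange bar midpoint agrees. I'll move above the selector, turned -23.5°, and look with the wrist camera.

```bash
python3 -m crank '[0,0,-0.0257,0.0172,0.035,0,60, 0,0,-0.0257,0.0172,0.035,0,60, 0,0,-0.0257,0.0172,0.035,0,60, 0,0,-0.0257,0.0172,0.035,0,60, 0,0,-0.0257,0.0172,0.035,0,60, 0,0,-0.0257,0.0172,0.035,0,60, 0,0,-0.0257,0.0172,0.035,0,60, 0,0,-0.0257,0.0172,0.035,0,60, 0,0,-0.0257,0.0172,0.035,0,60, 0,0,-0.0257,0.0172,0.035,0,60, 0,0,-0.0257,0.0172,0.035,0,60, 0,0,-0.0257,0.0172,0.035,0,60, 0,0,-0.0257,0.0172,0.035,0,60, 0,0,-0.0257,0.0172,0.035,0,60, 0,0,-0.0257,0.0172,0.035,0,60, 0,0,-0.0257,0.0172,0.035,0,60, 0,0,0,0,0,-0.02,60, 0,0,0,0,0,-0.02,60, 0,0,0,0,0,0,60, 0,0,0,0,0,0,60]' 40
python3 - <<'E'
from h import *
a=snap('wrist','w1')
cv2.imwrite('pics/w1b.png',cv2.resize(a['frame'][:,:,::-1],(800,600),interpolation=cv2.INTER_CUBIC))
print(observe()['q'])
E
```

```text
time_s: 2.1
position: [0.4622, 0.0427, 0.2056]
tool_rot: [[-0.065, -0.998, -0.0], [-0.998, 0.065, 0.0], [-0.0, 0.0, -1.0]]
ft_force: [-0.2, -0.7, -1.1]
grip_width: 0.051
[-9.40163946e+00  1.53299567e+01  9.11837003e+01  1.08895134e-04
  7.34280232e+01  8.43115173e+01]
```

View pics/w1b.png

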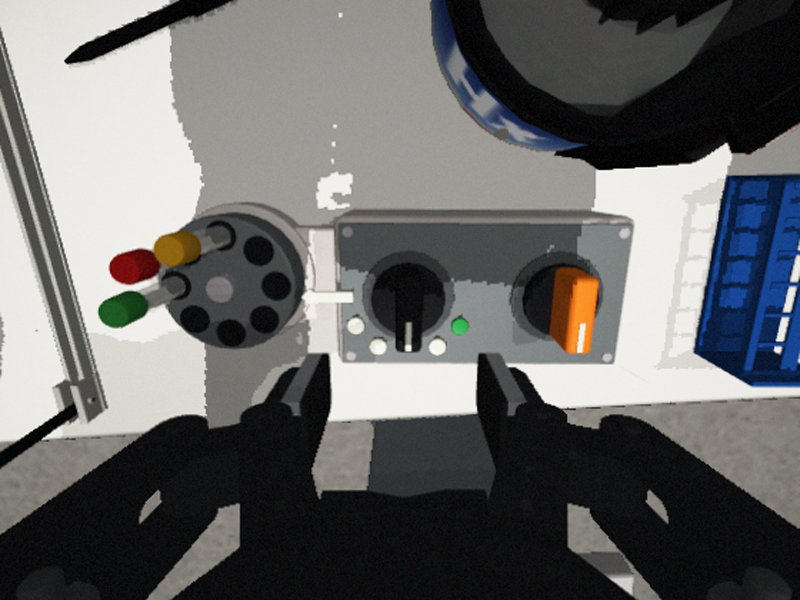

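The wrist view shows the studs at (355,326), (377,346), (437,347) and the green one at (460,326). The orange bar is along x, and the jaws look centred on the selector. I'll cross-check the pose with this camera.

Run:
```python
from fit import *
w=load('w1'); uw=np.array([[355,326],[377,346],[437,347],[460,326],[341,223],[634,222],[617,362],[340,361]])*.7
for sel in (slice(0,4),slice(0,8)):
    r=least_squares(lambda p:(proj(w,T(p,L[sel]))-uw[sel]).ravel(),[.45,0,0]);print(r.x,abs(r.fun).max(),T(r.x,np.array([[0,.045,.1],[0,-.045,.1]])))
print(onplane(w,np.array([[576,270],[579,351]])*.7,.121),onplane(w,np.array([[408,350],[408,322]])*.7,.121))
```

```text
[ 0.45808155 -0.00383295 -0.06940803] 0.43545543586782287 [[ 0.4612024   0.0410587   0.1       ]
 [ 0.45496069 -0.0487246   0.1       ]]
[ 0.45783731 -0.00411709 -0.06934824] 6.899403369084922 [[ 0.46095548  0.04077474  0.1       ]
 [ 0.45471914 -0.04900893  0.1       ]]
[[ 0.48011282 -0.04447881  0.121     ]
 [ 0.43620755 -0.04781501  0.121     ]] [[0.4424752  0.04235318 0.121     ]
 [0.45805696 0.04139665 0.121     ]]
```

```bash
python3 -m crank '[0,0,0,-0.001,-0.001,-0.019,60, 0,0,0,0,0,-0.019,60, 0,0,0,0,0,-0.019,60, 0,0,0,0,0,-0.019,50, 0,0,0,0,0,-0.019,50, 0,0,0,0,0,0,40, 0,0,0,0,0,0,30, 0,0,0,0,0,0,24, 0,0,0,0,0,0,20, 0,0,0,0,0,0,0, 0,0,0,0,0,0,0, 0,0,0,0,0,0,0, 0,0,0,0,0,0,0, 0,0,0,0,0,0,0]' 30
```

```text
time_s: 3.55
position: [0.4617, 0.0405, 0.1115]
tool_rot: [[-0.064, -0.998, 0.002], [-0.998, 0.064, -0.003], [0.003, -0.002, -1.0]]
ft_force: [-3.0, -7.8, 6.6]
grip_width: 0.0134
```

```bash
python3 -m crank '[0,0,0.0873,0,-0.001,0,0, 0,0,0.0873,0,0,0,0, 0,0,0.0873,0,0,0,0, 0,0,0.0873,0,0,0,0, 0,0,0.0873,0,0,0,0, 0,0,0.0873,0,0,0,0, 0,0,0.0873,0,0,0,0, 0,0,0.0873,0,0,0,0, 0,0,0.0873,0,0,0,0, 0,0,0.0873,0,0,0,0, 0,0,0.0873,0,0,0,0, 0,0,0.0873,0,0,0,0, 0,0,0,0,0,0,0, 0,0,0,0,0,0,0, 0,0,0,0,0,0,0]'; python3 -c "
from rig import *;o=observe();print(o['wrist_torque'],o['q'])"
```

```text
time_s: 5.05
position: [0.4613, 0.0407, 0.1115]
tool_rot: [[0.832, -0.554, 0.001], [-0.554, -0.832, -0.0], [0.001, -0.0, -1.0]]
ft_force: [-2.3, -0.1, 8.3]
grip_width: 0.0135
[ 0.05782669  0.56986255 -0.00769471] [-9.65117190e+00  2.22610240e+01  9.94786189e+01 -5.52766666e-03
  5.81836429e+01  2.40138628e+01]
```

```bash
python3 -m crank '[0,0,0,0,0,0,50, 0,0,0,0,0,0,50, 0,0,0,0,0,0,50, 0,0,0,0,0,0,50, 0,0,0,0,0,0.02,50, 0,0,0,0,0,0.025,50, 0,0,0,0,0,0.025,50, 0,0,0,0,0,0.025,50, 0,0,0,0,0,0,50, 0,0,0,0,0,0,50]'
python3 - <<'E'
from h import *
a=snap('wrist','w2');b=snap('top','t2')
cv2.imwrite('pics/w2b.png',np.vstack([cv2.resize(a['frame'][:,:,::-1],(480,360)),]))
E
```

```text
time_s: 6.05
position: [0.461, 0.0408, 0.2052]
tool_rot: [[0.832, -0.554, 0.0], [-0.554, -0.832, -0.0], [0.0, -0.0, -1.0]]
ft_force: [0.2, -0.3, -1.0]
grip_width: 0.0426
```

View pics/w2.png

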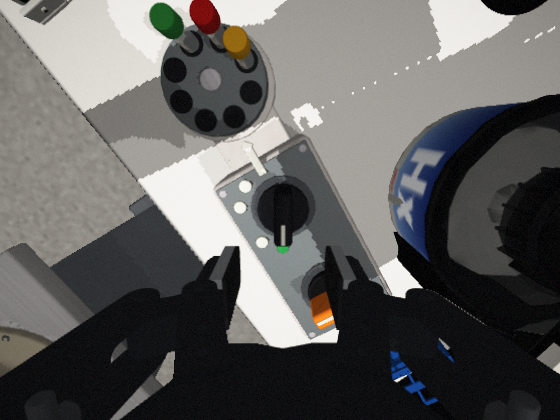

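The pointer is on the green stud at (283,250) and the knob is released. Next: shift to the orange knob while turning +120°, which leaves joint 6 plenty of range for the clockwise turn.

```bash
python3 -m crank '[0,0,0.1308,-0.0003,-0.0055,0,60, 0,0,0.1308,-0.0003,-0.0055,0,60, 0,0,0.1308,-0.0003,-0.0055,0,60, 0,0,0.1308,-0.0003,-0.0055,0,60, 0,0,0.1308,-0.0003,-0.0055,0,60, 0,0,0.1308,-0.0003,-0.0055,0,60, 0,0,0.1308,-0.0003,-0.0055,0,60, 0,0,0.1308,-0.0003,-0.0055,0,60, 0,0,0.1308,-0.0003,-0.0055,0,60, 0,0,0.1308,-0.0003,-0.0055,0,60, 0,0,0.1308,-0.0003,-0.0055,0,60, 0,0,0.1308,-0.0003,-0.0055,0,60, 0,0,0.1308,-0.0003,-0.0055,0,60, 0,0,0.1308,-0.0003,-0.0055,0,60, 0,0,0.1308,-0.0003,-0.0055,0,60, 0,0,0.1308,-0.0003,-0.0055,0,60, 0,0,0,0,0,0,60, 0,0,0,0,0,0,60]'
python3 - <<'E'
from h import *
print(observe()['q'],np.degrees(np.arctan2(observe()['tool_rot'][1][0],observe()['tool_rot'][0][0])))
a=snap('wrist','w3')
E
```

```text
time_s: 7.95
position: [0.4561, -0.0471, 0.2047]
tool_rot: [[0.069, 0.998, -0.001], [0.998, -0.069, 0.001], [0.0, -0.001, -1.0]]
ft_force: [0.6, 0.4, 0.7]
grip_width: 0.0515
[-2.07450879e+01  1.49030768e+01  9.20757218e+01  2.10458922e-03
  7.31043395e+01 -1.06770300e+02] 86.02458077048708
```

View pics/w3.png

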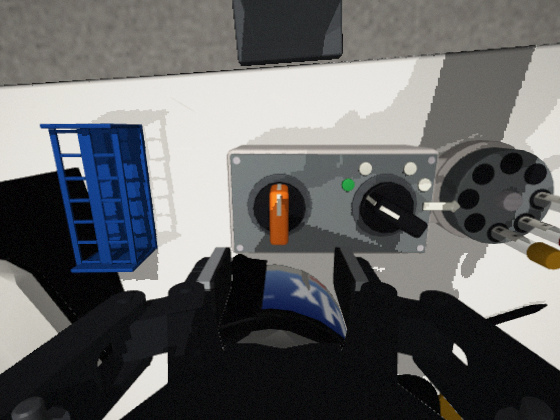

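The orange bar at (279,215) is square to the jaws and centred, and the selector line points to the green stud. I'll descend and grip.

```bash
python3 -m crank '[0,0,0,-0.0005,-0.0005,-0.019,60, 0,0,0,0,0,-0.019,60, 0,0,0,0,0,-0.019,60, 0,0,0,0,0,-0.019,50, 0,0,0,0,0,-0.018,50, 0,0,0,0,0,0,40, 0,0,0,0,0,0,30, 0,0,0,0,0,0,24, 0,0,0,0,0,0,20, 0,0,0,0,0,0,0, 0,0,0,0,0,0,0, 0,0,0,0,0,0,0, 0,0,0,0,0,0,0, 0,0,0,0,0,0,0]' 70
```

```text
time_s: 9.4
position: [0.4563, -0.0493, 0.1125]
tool_rot: [[0.066, 0.998, 0.002], [0.998, -0.066, -0.004], [-0.003, 0.002, -1.0]]
ft_force: [-2.8, -9.9, 5.8]
grip_width: 0.0123
```

```bash
python3 -m crank '[0,0,-0.0785,0,-0.0015,0,0, 0,0,-0.0785,0,0,0,0, 0,0,-0.0785,0,0,0,0, 0,0,-0.0785,0,0,0,0, 0,0,-0.0785,0,0,0,0, 0,0,0,0,0,0,0, 0,0,0,0,0,0,0, 0,0,0,0,0,0,0]'
python3 - <<'E'
from h import *
o=observe();R=o['tool_rot'];print(np.degrees(np.arctan2(R[1][0],R[0][0])),o['wrist_torque'])
E
```

```text
time_s: 10.2
position: [0.4562, -0.05, 0.1125]
tool_rot: [[0.442, 0.897, 0.002], [0.897, -0.442, -0.002], [-0.001, 0.002, -1.0]]
ft_force: [-2.6, -3.9, 8.1]
grip_width: 0.0125
63.75202226922337 [-0.56965981  0.44482584  0.08464325]
```

```bash
python3 -m crank '[0,0,-0.0785,0,0,0,0, 0,0,-0.0785,0,0,0,0, 0,0,-0.0785,0,0,0,0, 0,0,-0.0785,0,0,0,0, 0,0,-0.0785,0,0,0,0, 0,0,0,0,0,0,0, 0,0,0,0,0,0,0, 0,0,-0.0785,0,0,0,0, 0,0,-0.0785,0,0,0,0, 0,0,-0.0785,0,0,0,0, 0,0,-0.0785,0,0,0,0, 0,0,-0.0785,0,0,0,0, 0,0,0,0,0,0,0, 0,0,0,0,0,0,0, 0,0,0,0,0,0,0]'
python3 - <<'E'
from h import *
o=observe();R=o['tool_rot'];print(np.degrees(np.arctan2(R[1][0],R[0][0])),o['wrist_torque'])
a=snap('wrist','w4');b=snap('top','t4')
cv2.imwrite('pics/c4.png',np.hstack([cv2.resize(a['frame'][:,:,::-1],(400,300)),cv2.resize(b['frame'][190:280,240:360,::-1],(400,300),interpolation=cv2.INTER_CUBIC)]))
E
```

```text
time_s: 11.7
position: [0.4556, -0.0507, 0.1126]
tool_rot: [[0.947, 0.322, 0.0], [0.322, -0.947, -0.004], [-0.001, 0.003, -1.0]]
ft_force: [-7.0, -9.4, 9.1]
grip_width: 0.0129
18.799397303443783 [-1.53315275  1.12820942  0.04405074]
```

View pics/c4.png

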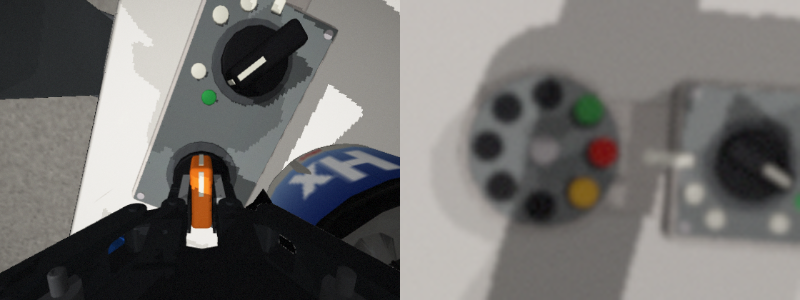

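The red tube is at the pointer; it's at (602,152) in the right half of the picture and the pointer is at (660,158). I'll check both angles numerically.

Run:
```python
from fit import *
p=[.4581,-.0036,-.067]
# red cap centroids, top view before/after; angle about carousel axis
def cen(tag,lo,hi,box):
    im=load(tag);x0,y0,x1,y1=box
    h=cv2.cvtColor(im['frame'][y0:y1,x0:x1],cv2.COLOR_RGB2HSV);m=cv2.inRange(h,lo,hi)
    v,u=np.nonzero(m);return im,np.array([u.mean()+x0,v.mean()+y0]),len(u)
c=T(p,np.array([[0,.165,0]]))[0]; print('carousel',c)
for name,lo,hi in (('green',(45,80,40),(85,255,255)),('yellow',(15,120,90),(30,255,255)),('red',(170,120,60),(180,255,255)),('red2',(0,120,60),(7,255,255))):
    A=[]
    for t in('t0','t4'):
        try: im,u,n=cen(t,lo,hi,(250,200,310,270))
        except Exception: continue
        P=onplane(im,u,.118)[0]; d=P-c; A.append(np.degrees(np.arctan2(d[1],d[0]))); print(name,t,n,u.round(1),P.round(4),np.hypot(*d[:2]).round(4),A[-1].round(1))
    if len(A)==2: print(' cw turn',(A[0]-A[1])%360)
w=load('w3')
for a in (-60,-50,-40):
    a=np.radians(a);d=np.array([-np.cos(a),np.sin(a)])
    print(proj(w,T(p,np.array([[*(np.array([0,.045])+d*r),z] for r,z in ((.021,.121),(.005,.121),(-.021,.121),(.037,.0825))]))).round(0).tolist())
w=load('w4')
print('index bar, wrist')
for a in (64,67.5,71):
    a=np.radians(a);d=np.array([-np.cos(a),np.sin(a)])
    print((proj(w,T(p,np.array([[*(np.array([0,-.045])+d*r),.121] for r in (.021,.0,-.021)])))*400/560).round(0).tolist())
```

```text
carousel [0.46914673 0.1610298  0.        ]
green t0 64 [265.5 232.5] [0.4725 0.1923 0.118 ] 0.0315 83.8
green t4 59 [295.9 222.6] [0.4913 0.1364 0.118 ] 0.0331 -48.0
 cw turn 131.8438686634532
yellow t0 68 [284.1 216.6] [0.5022 0.1583 0.118 ] 0.0332 -4.6
yellow t4 59 [294.9 247.4] [0.4456 0.1381 0.118 ] 0.0329 -135.7
 cw turn 131.10279278845525
red t0 2 [271.5 225. ] [0.4865 0.1814 0.118 ] 0.0268 49.7
red t4 9 [299.6 236.1] [0.4665 0.1296 0.118 ] 0.0315 -94.9
 cw turn 144.5602255319289
red2 t0 70 [271.2 220.7] [0.4944 0.1821 0.118 ] 0.033 39.9
red2 t4 51 [300.4 235.3] [0.468  0.1281 0.118 ] 0.0329 -92.0
 cw turn 131.82804572273238
[[378.0, 205.0], [396.0, 215.0], [425.0, 232.0], [348.0, 184.0]]
[[381.0, 201.0], [396.0, 214.0], [421.0, 236.0], [353.0, 178.0]]
[[385.0, 197.0], [397.0, 214.0], [417.0, 239.0], [358.0, 173.0]]
index bar, wrist
[[199.0, 168.0], [201.0, 200.0], [203.0, 229.0]]
[[201.0, 168.0], [201.0, 200.0], [201.0, 229.0]]
[[203.0, 168.0], [201.0, 200.0], [199.0, 229.0]]
```

The selector matches -60°. The carousel turned 131.6°, so the knob is at about 65.8° and roughly 1.5° short of the stop. I'll trim that and relax the side load.

```bash
python3 -m crank '[0,0,-0.014,-0.0006,-0.0012,0,0, 0,0,-0.014,0,0,0,0, 0,0,0,0,0,0,0, 0,0,0,0,0,0,0, 0,0,0,0,0,0,0, 0,0,0,0,0,0,0]'
python3 - <<'E'
from fit import *
p=[.4581,-.0036,-.067];c=T(p,np.array([[0,.165,0]]))[0]
o=observe();R=o['tool_rot'];print(np.degrees(np.arctan2(R[1][0],R[0][0])),o['wrist_torque'])
snap('top','t5');b=snap('wrist','w5')
for lo,hi in (((45,80,40),(85,255,255)),((15,120,90),(30,255,255)),((0,120,60),(7,255,255))):
    A=[]
    for t in('t0','t5'):
        im=load(t);m=cv2.inRange(cv2.cvtColor(im['frame'][200:270,250:310],cv2.COLOR_RGB2HSV),lo,hi)
        v,u=np.nonzero(m);d=onplane(im,[u.mean()+250,v.mean()+200],.118)[0]-c;A.append(np.degrees(np.arctan2(d[1],d[0])))
    print((A[0]-A[1])%360/2)
E
```

```text
time_s: 12.4
position: [0.4554, -0.0508, 0.1125]
tool_rot: [[0.955, 0.295, 0.001], [0.295, -0.955, -0.001], [0.001, 0.002, -1.0]]
ft_force: [-2.9, -1.4, 9.0]
grip_width: 0.0125
17.173956460559584 [-0.34548024  0.47724378  0.08547217]
67.55842908266763
67.09720247199284
67.58663916173052
```

View pics/w5.png

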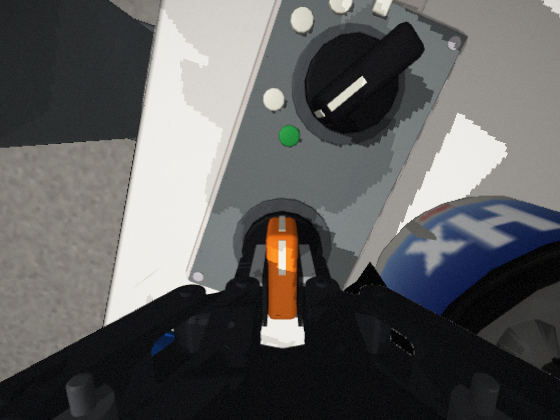

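The knob is at 67.4° (three caps: 67.6, 67.1, 67.6) and firmly gripped, with its bar at (282,265). The selector still points at the green stud at (289,135), and side loads are low. Handing in.

```bash
python3 -c "
from rig import *
close_job();o=observe();print(o['time_s'],o['position'],o['ft_force'])"
```

```text
the job is handed in; nothing more can be done
the job is handed in; nothing more can be done
```

Both knobs are set as asked, and I handed the job in at about 12.5 s with the arm still gripping the orange knob.

- **Selector:** I turned the black knob 60° counter-clockwise to the green stud and let go. The wrist pictures after release match -60°, with the pointer line at the green stud.
- **Indexing knob:** I gripped the orange knob and turned it clockwise to the third stop. The first check put it about 1.7° short, so I trimmed it. The last check, from three tube caps, gave 67.6°, 67.1° and 67.6° against a target of 67.5°. I saw the red tube at the white pointer just before the trim.
- **Tool reading:** The tool itself had turned about 69°, so the bar slipped or gave by about 1.5° in the jaws. I relied on the carousel angle instead.
- **Forces and surroundings:** The last force reading was about 10 N, and every reading I took was under 15 N. I kept clear of the loose items and the glass, and nothing looked disturbed in the pictures I viewed. I did not check the pot and pen separately at the end.

The program gave no state reading after the hand-in, so I could not check the final second.

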